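Load the turning-blank rack and hang its lift-off gate

ROBOT

A 7-joint arm with a two-finger parallel gripper is mounted at the origin on a cart in front of the work surface, level with it; the furniture and walls round the work are solid. World frame = base frame: x ahead of the robot, y to its left, z up, the work surface at z = 0. Lengths are in m, angles in degrees, forces in N, time in s.
With the tool pointing down it reaches from about 0.35 to 0.775 m from the base axis. Payload 3.1 kg.
Tool frame: the origin (TCP) lies on the centre line of the jaws, within the pads' length; the fingertips stand 17 mm ahead of it and the grasp point (between the pads) lies 2 mm behind it (robot.tip_reach is the distance from the TCP to the fingertips, in m); z points along the fingers, y is the line along which they close (so a half turn about z gives the same grasp; the last joint's range is limited). The gripper opens to 85 mm and grips with 20 to 120 N. Pads are 22 mm wide; open, the fingers measure 114 mm over their backs; the gripper's body (76 mm by 85 mm) begins 54 mm behind the grasp point. The pads swing forward as they close: fully open they stand 13 mm farther back than shut.
Start: joints at [73.356, 17.813, 0.802, 86.603, -0.252, 75.585, -1.558], TCP at [0.135, -0.533, 0.215] pointing down, gripper open.
Joint ranges: [-154.91, 154.91], [-16.99, 109.72], [-72.82, 74.43], [7.12, 147.25], [-82.49, 262.49], [11.32, 116.49], [-174.64, 174.64]. Speed limits (degrees/s): [159.86, 159.86, 180, 180, 180, 180, 180].

INTERFACE

Orientations are given as [roll, pitch, yaw] about the fixed x, y, z axes, in that order (R = Rz(yaw) Ry(pitch) Rx(roll)).
In Python, from station import robot, fingers, vision, workorder, recognise gives the robot as it stands. Calls block until the motion is done:
- robot.move_to(position, orientation): joint-space move of the TCP to a pose.
- robot.line_to(position, orientation=None, velocity=0.15, f_stop=None): straight line of the TCP; orientation=None keeps the orientation; velocity is the mean speed in m/s. With f_stop (N) it stops when the force on the tool has changed by that much, and returns True; else False.
- robot.move_j(angles): joint-space move.
- fingers.gripper_to(opening, force=None): opening from 0.0 (shut) to 1.0 (fully open); force is the grip in N (None keeps the last); returns when the fingers have stopped.
- robot.pause(seconds).
- robot.inverse_kinematics(position, orientation): joint angles nearest the present ones, or None.
- vision.grab_frame(name): name is "side" or "top"; returns the picture (480x640x3 uint8, red, green, blue); there is no depth.
- vision.calibration(name): a dict with "mtx" (3x3 intrinsics, pixels), "extrinsics" (4x4, takes a point from world to camera coordinates). Camera axes: x right, y up, looking along -z (the intrinsics and any distortion apply to the point x, -y, -z); pixel columns grow to the right and rows downward; lengths in m; the calibration is good to about 2 mm. A picture is of the moment at which its call begins. calibration takes no time and is no camera call.
A pose or a line that the arm cannot do raises robot.PlanningError and nothing moves.
- workorder.close_job(): hands the job in; it is judged then, once.
Trained networks look in the newest picture that a camera, given by its name, has taken for a name from the list of things; names that differ only in an ending like _2 or _b are one class to them, and where a whole thing is asked for, a point or a joint stands for the part that bears it (a point fixed in the world has none). Each returns a list of dicts, best first, with "p" (0 to 1); they miss things now and then, are a little off and sometimes report something else, mostly with a low value. They report only what shows in the picture. A call takes as long as a camera call.
- recognise(label, camera): "rect" ([centre column, centre row, width, height] in pixels, round what is visible of it).
Readings, each from a call of its own:
- robot.current_time_s(): time.
- robot.current_joint_positions(): joint angles.
- robot.current_dq(): joint speeds.
- robot.current_joint_torque(): joint torques, N m.
- robot.current_tool_pos(): TCP position.
- robot.current_eef_rot(): TCP orientation.
- robot.current_contact_force(): force on the tool from outside, world axes, zero at the start.
- robot.current_torque(): the same for the moment, N m.
- robot.current_finger_gap(): opening from 0.0 (shut) to 1.0 (fully open).
- robot.current_gripper_force(): force on a finger pad.
Only numpy, scipy, OpenCV 4.12 (cv2) and the standard library are available. Lean on these libraries where they do the work, as an engineer would, in place of code of your own. Each camera call takes 0.05 s, during which the arm holds its last target. There are 200 camera calls.

TASK

Sort the square turning blanks by length into the rack, each lying flat in the row cut to its own length and not sticking out at the front (some may lie in a wrong row already; two of a length lie one on the other). Hang the loose gate, standing open, on the two hinge pins at the rack's front so that both barrels are fully home, swing it shut against the catch post, and turn the catch right across its front to lock it. Leave the other tools on the bench where they are.

Things in the scene. Friction and masses are not known exactly. Their poses are not given: they have to be found in the camera images.
- rack: wooden blank rack fixed to the bench. Origin: on the bench, middle of its front plane; x into the rack, y left (seen from the front), z up. Deck 28 mm high; three rows along x, 52 mm apart, each bounded by stakes near its front and rear (34 mm clear, tops 70 mm high, open beside a blank's middle for fingers). Hinge post front right (x 10..28, y -112..-82 mm, 110 high)
- row_short (a point): short row (catch side of the rack), for the 110 mm blanks: the point on the deck, 28 mm above the bench, under the centre of a blank lying well in it; axes as the rack's. The row runs from the front (rack x = 0) to its stop block (rack x = 122 mm). Two blanks of this length lie one on the other
- row_mid (a point): middle row (middle of the rack), for the 140 mm blanks: the point on the deck, 28 mm above the bench, under the centre of a blank lying well in it; axes as the rack's. The row runs from the front (rack x = 0) to its stop block (rack x = 152 mm). Two blanks of this length lie one on the other
- row_long (a point): long row (hinge side of the rack), for the 170 mm blanks: the point on the deck, 28 mm above the bench, under the centre of a blank lying well in it; axes as the rack's. The row runs from the front (rack x = 0) to its stop block (rack x = 182 mm). Two blanks of this length lie one on the other
- long_a_c (a point): centre of a loose square wooden turning blank, 24 x 24 mm, 170 mm long, lying flat; x along its length, z up. Starts on the bench right of the rack. May be absent
- long_b_c (a point): centre of a loose square wooden turning blank, 24 x 24 mm, 170 mm long, lying flat; x along its length, z up. Starts on the bench right of the rack. May be absent
- mid_a_c (a point): centre of a loose square wooden turning blank, 24 x 24 mm, 140 mm long, lying flat; x along its length, z up. Starts on the bench right of the rack. May be absent
- mid_b_c (a point): centre of a loose square wooden turning blank, 24 x 24 mm, 140 mm long, lying flat; x along its length, z up. Starts in the rack, wrongly in the long row. May be absent
- short_a_c (a point): centre of a loose square wooden turning blank, 24 x 24 mm, 110 mm long, lying flat; x along its length, z up. Starts in the rack, wrongly in the middle row. May be absent
- gate: loose lift-off gate, about 0.3 kg, standing on the bench in front of the rack. Panel 170 mm wide (y), 20 thick (x), 90 high; a batten 10 mm thick, 22 high along the foot of its front (-x) face. Origin: middle of the panel's underside; y away from the hinge end, z up. Shut: axes parallel to the rack's, underside 10 mm above the bench; it opens about +z, free end towards the robot
- gate_c (a point): centre of the gate's panel, 45 mm below its top edge, 100 mm from its hinge axis; axes as the gate's. The top edge, 20 mm thick, can be gripped from above
- gate_low (a point): on the gate's hinge axis (100 mm from the panel's middle, at its -y end): lower end of the lower barrel, 12 mm above the gate's underside. Both barrels are steel, 19 mm outside, 14 mm long, with a vertical through bore of 11.5 mm; axes as the gate's
- gate_up (a point): lower end of the gate's upper barrel, on the hinge axis, 74 mm above the gate's underside; axes as the gate's
- pin_low (a point): foot of the rack's lower hinge pin, 22 mm above the bench, where the lower barrel's lower end sits when home. Upright steel pin 9 mm thick, 16 mm high, round tip; axes as the rack's
- pin_up (a point): foot of the upper hinge pin, same size, 62 mm straight above the lower; the upper barrel sits here when home. Its bracket is 7 mm thick, so the lower barrel must come in sideways between the lower pin's tip and this bracket: gate 18 to 38 mm above its home height, then straight down onto both pins
- keeper (a point): middle of a steel keeper plate beside the hinge, underside 105 mm above the bench, 49 mm (rack x) by 19 mm (rack y): it lies 5 mm over the top edge of the shut gate, so the gate goes onto its pins only when turned open by about 60 degrees or more (90 is best); axes as the rack's
- catch (a joint): steel turn catch on the catch post, vertical axis, friction 0.05 N m. 0 = points out sideways (rack +y); the gate passes it below about 1.0; pi/2 = points to the front (rack -x), its down-turned nose before the shut gate. Stops at 0 and 1.6 rad; counter-clockwise from above locks. The post (rack x 0..24, y 74..98 mm, 104 high) is the gate's stop
- catch_knob (a point): the catch's upright black knob, 16 mm thick, 113 to 137 mm above the bench, 46 mm from the catch's pivot; this point is on the knob's axis, 124 mm above the bench
- catch_pivot (a point): on the catch's vertical pivot axis, 124 mm above the bench; axes as the rack's
- tape_measure: bystander: yellow tape measure on the bench; origin at its underside
- sanding_block: bystander: sanding block, 60 x 110 x 30 mm, on the bench left of the rack; origin at its underside

How it is judged:
By the outcome, as a careful person would: the job done as asked, in the order asked, and still so for the second after the job is handed in, with the robot touching nothing.
Of long_a, long_b, mid_a, mid_b, short_a only 3 to 5 are there at a start; the rules pass over those that are not, and their reading is None.
At some moment in a run one of long_a, long_b, mid_a, mid_b, short_a may be knocked a few centimetres aside while the robot is not near it.
It also fails if it takes over 210 s, if anything falls off the work surface, if the arm or the gripper's body presses on something with over 40 N, if the wrist force passes 120 N, or if a joint passes its speed limit or range.

## Working session

There is one attempt and no reset: what is moved stays moved. The work goes in short steps, each a Python script; the robot and the scene stay as the last script left them, time stands still between calls to the robot, and variables do not carry over. Pictures are saved under pics/ and viewed, at most 14 in all, crops included, and the job is handed in when it is done.

```bash
ls; mkdir -p pics; python3 - <<'E'
from station import robot, fingers, vision, recognise
import cv2
for n in("side","top"):
    cv2.imwrite(f"pics/{n}0.png",vision.grab_frame(n)[:,:,::-1]); c=vision.calibration(n); print(n,{k:(v.round(4).tolist() if hasattr(v,'round') else v) for k,v in c.items()})
    for l in ["rack","gate","long_a_c","mid_a_c","short_a_c","catch","catch_knob","tape_measure","sanding_block","gate_low","gate_up","pin_low","pin_up","keeper"]:
        try: print(l,[(round(d['p'],2),[round(float(x)) for x in d['rect']]) for d in recognise(l,n)])
        except Exception as e: print(l,e)
print(robot.current_time_s())
E
```

```text
pics
side {'mtx': [[616.2034, 0.0, 316.0644], [0.0, 616.2034, 234.6708], [0.0, 0.0, 1.0]], 'extrinsics': [[-0.9711, -0.2377, 0.0207, 0.5182], [0.1706, -0.6313, 0.7565, -0.2096], [-0.1667, 0.7382, 0.6536, -0.9235], [0.0, 0.0, 0.0, 1.0]]}
rack [(0.74, [286, 248, 165, 145])]
gate [(0.98, [401, 225, 51, 92]), (0.25, [284, 247, 169, 146])]
long_a_c [(0.57, [286, 247, 168, 149])]
mid_a_c [(0.82, [336, 184, 29, 47])]
short_a_c [(0.62, [288, 251, 60, 27])]
catch [(0.8, [350, 257, 41, 31])]
catch_knob [(0.95, [349, 256, 35, 34]), (0.28, [336, 184, 30, 50])]
tape_measure [(0.88, [260, 201, 54, 29])]
sanding_block [(0.72, [243, 374, 46, 74]), (0.19, [288, 252, 60, 25])]
gate_low [(0.64, [401, 224, 45, 89]), (0.2, [338, 184, 29, 51])]
gate_up [(0.77, [404, 225, 50, 85])]
pin_low [(0.58, [286, 246, 165, 142]), (0.23, [402, 226, 49, 87])]
pin_up [(0.66, [288, 250, 166, 142])]
keeper [(0.94, [285, 247, 164, 145]), (0.3, [336, 186, 30, 51])]
top {'mtx': [[443.2341, 0.0, 320.0636], [0.0, 443.2341, 239.3338], [0.0, 0.0, 1.0]], 'extrinsics': [[0.0018, -1.0, -0.0083, -0.0968], [0.9818, 0.0002, 0.1898, -0.5877], [-0.1898, -0.0085, 0.9818, -0.8362], [0.0, 0.0, 0.0, 1.0]]}
rack []
gate [(0.97, [359, 321, 96, 58])]
long_a_c []
mid_a_c [(0.59, [430, 248, 59, 46]), (0.43, [311, 230, 137, 144])]
short_a_c [(0.71, [310, 232, 33, 48])]
catch [(0.75, [284, 285, 22, 35])]
catch_knob [(0.53, [281, 286, 22, 29])]
tape_measure [(0.9, [382, 193, 39, 50]), (0.47, [308, 231, 136, 143])]
sanding_block [(0.79, [199, 239, 59, 39])]
gate_low [(0.56, [354, 322, 84, 55])]
gate_up [(0.73, [358, 322, 95, 53]), (0.46, [311, 228, 138, 141])]
pin_low [(0.71, [311, 228, 141, 145]), (0.66, [283, 283, 19, 31])]
pin_up [(0.67, [307, 230, 143, 145])]
keeper [(0.72, [309, 232, 136, 142])]
1.5
```

```bash
python3 - <<'E'
import cv2
a=cv2.imread("pics/side0.png")[120:430,180:470]; cv2.imwrite("pics/sidec.png",cv2.resize(a,None,fx=1.93,fy=1.93,interpolation=cv2.INTER_CUBIC))
a=cv2.imread("pics/top0.png")[140:370,160:480]; cv2.imwrite("pics/topc.png",cv2.resize(a,None,fx=2.5,fy=2.5,interpolation=cv2.INTER_CUBIC))
E
```

```text
(no output)
```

View pics/sidec.png

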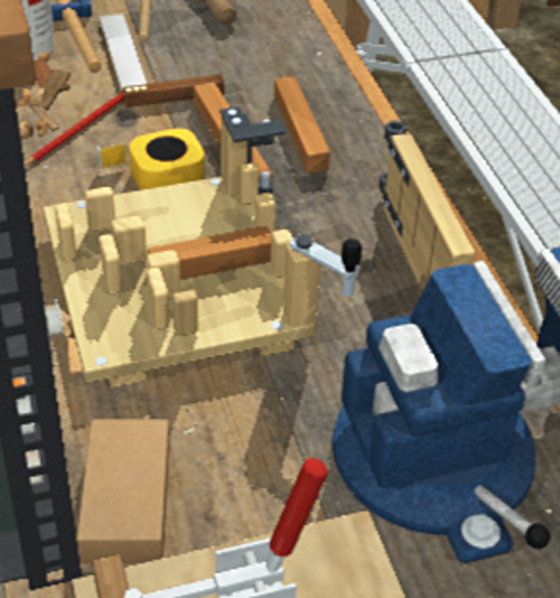

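View pics/topc.png

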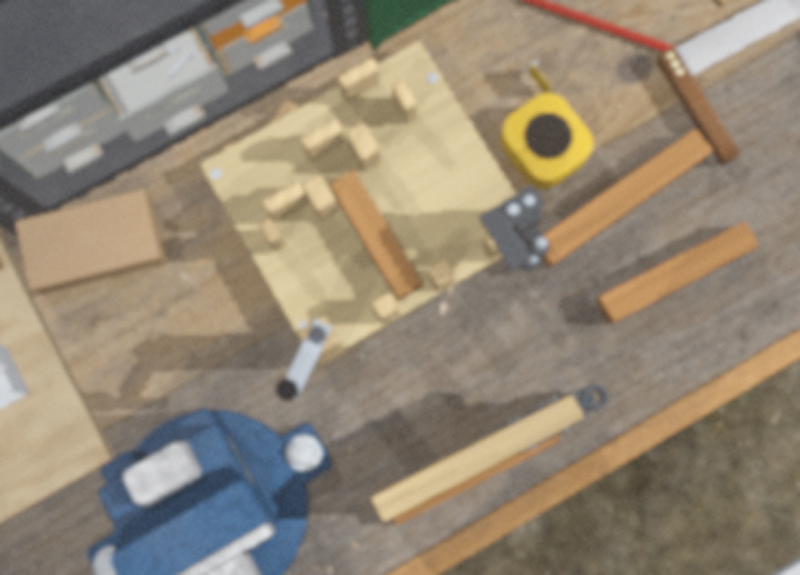

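The top view shows short_a in the middle row, two bench blanks on the right (one long, one shorter), the gate in front with its barrels to the right, and the catch about 0.6 rad open. I'll zoom in on the rack and segment the blanks.

```bash
cat > h.py <<'E'
import numpy as np, cv2
from scipy.optimize import least_squares
from station import robot, fingers, vision, workorder, recognise
C={n:vision.calibration(n) for n in("side","top")}
def proj(n,P):
    P=np.atleast_2d(P); c=C[n]; q=(c["extrinsics"]@np.c_[P,np.ones(len(P))].T)[:3].T*[1,-1,-1]
    q=(c["mtx"]@q.T).T; return q[:,:2]/q[:,2:]
def ray(n,uv):
    c=C[n]; E=c["extrinsics"]; d=np.linalg.inv(c["mtx"])@[uv[0],uv[1],1]; R=E[:3,:3]
    return -R.T@E[:3,3], R.T@(d*[1,-1,-1])
def atz(n,uv,z):
    o,d=ray(n,uv); return o+d*(z-o[2])/d[2]
def tri(a,b):
    o,d=ray("side",a); p,e=ray("top",b); s=np.linalg.lstsq(np.c_[d,-e],p-o,rcond=None)[0]
    A=o+s[0]*d;B=p+s[1]*e; return (A+B)/2, np.linalg.norm(A-B)
def snap(n,name=None,box=None,f=1):
    im=vision.grab_frame(n)[:,:,::-1].copy()
    if name:
        x0,y0,x1,y1=box; cv2.imwrite(f"pics/{name}.png",cv2.resize(im[y0:y1,x0:x1],None,fx=f,fy=f,interpolation=cv2.INTER_CUBIC))
    return im
E
python3 - <<'E'
from h import *
for n in("side","top"):
    im=cv2.imread(f"pics/{n}0.png"); hsv=cv2.cvtColor(im,cv2.COLOR_BGR2HSV)
    m=cv2.inRange(hsv,(6,120,80),(17,255,255)); m=cv2.morphologyEx(m,cv2.MORPH_OPEN,np.ones((3,3)))
    for c in cv2.findContours(m,cv2.RETR_EXTERNAL,cv2.CHAIN_APPROX_NONE)[0]:
        if 100<cv2.contourArea(c)<4000:
            r=cv2.minAreaRect(c); b=cv2.boxPoints(r); print(n,np.round(r[0]),np.round(r[1],1),round(r[2]))
            if n=="top":
                for z in(.024,.052):
                    w=np.array([atz("top",p,z) for p in b]); e=[np.linalg.norm(w[0]-w[1]),np.linalg.norm(w[1]-w[2])]; k=int(np.argmax(e)); d=w[k+1]-w[k]
                    print("  z",z,w.mean(0).round(4),"size",np.round(e,3),"yaw",round(float(np.degrees(np.arctan2(d[1],d[0])))%180,1))
snap("top"); 
a=cv2.imread("pics/top0.png")[165:285,235:385]; cv2.imwrite("pics/t1.png",cv2.resize(a,None,fx=5,fy=5,interpolation=cv2.INTER_CUBIC))
a=cv2.imread("pics/side0.png")[165:320,195:375]; cv2.imwrite("pics/s1.png",cv2.resize(a,None,fx=3.8,fy=3.8,interpolation=cv2.INTER_CUBIC))
E
```

```text
side [239. 429.] [41.2 14.7] 79
side [521. 405.] [182.3  13.8] 58
side [290. 251.] [19.1 62.6] 79
side [336. 184.] [53.  15.1] 67
side [279. 168.] [49.3 30.8] 29
side [216.  98.] [25.8 24.9] 3
side [281.  91.] [43.1 15.6] 45
side [246.  44.] [53.  25.9] 11
side [431.  63.] [ 17.7 127.9] 7
side [319.  85.] [232.4  30.2] 52
side [220.  12.] [25. 21.] 90
top [430. 248.] [10.5 65.8] 62
  z 0.024 [ 0.575  -0.3252  0.024 ] size [0.139 0.022] yaw 117.7
  z 0.052 [ 0.5702 -0.3184  0.052 ] size [0.135 0.021] yaw 117.7
top [310. 234.] [52.1 11. ] 59
  z 0.024 [ 0.6068 -0.074   0.024 ] size [0.023 0.111] yaw 30.6
  z 0.052 [ 0.601  -0.0749  0.052 ] size [0.023 0.108] yaw 30.6
top [410. 217.] [11.2 81. ] 55
  z 0.024 [ 0.6414 -0.2853  0.024 ] size [0.175 0.024] yaw 125.4
  z 0.052 [ 0.6345 -0.2797  0.052 ] size [0.17  0.023] yaw 125.4
top [606. 183.] [ 8.7 47.8] 51
  z 0.024 [ 0.7173 -0.7043  0.024 ] size [0.109 0.018] yaw 127.4
  z 0.052 [ 0.7081 -0.6858  0.052 ] size [0.106 0.018] yaw 127.4
```

View pics/t1.png

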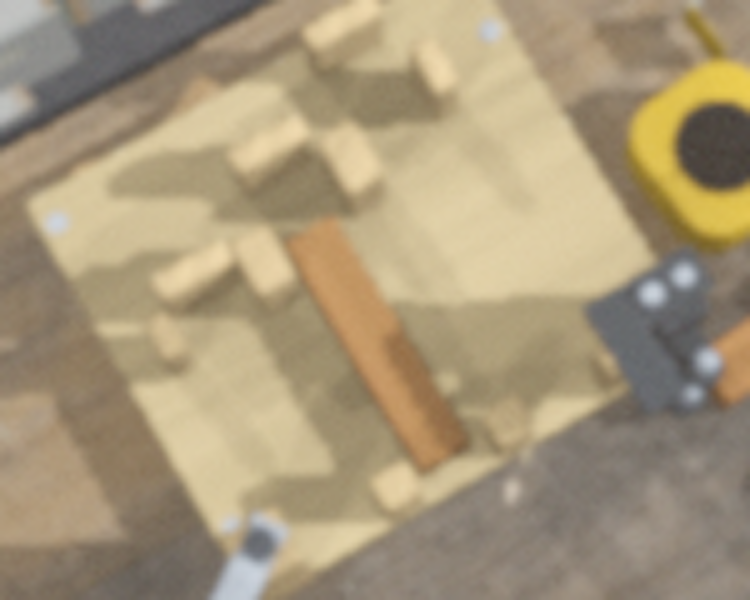

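View pics/s1.png

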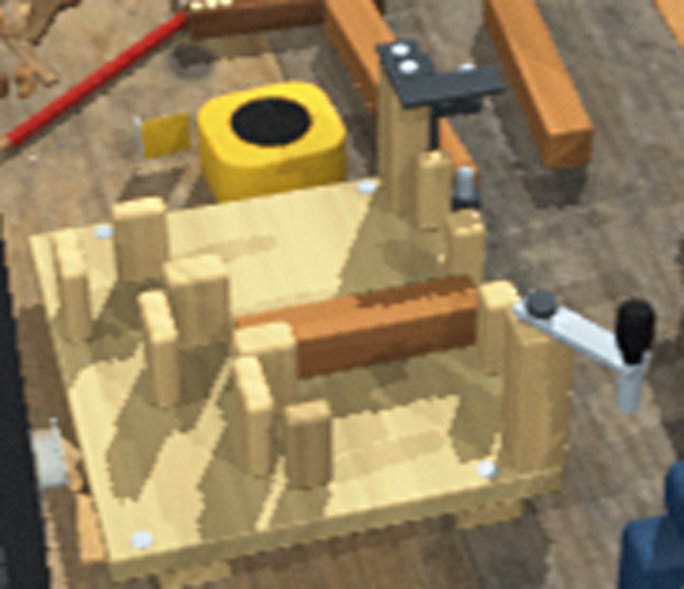

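```bash
python3 - <<'E'
from h import *
S=lambda x,y:np.array([x/3.8+195,y/3.8+165]); T=lambda x,y:np.array([x/5+235,y/5+165])
P=dict(pivot=(S(541,303),T(260,542)),knob=(S(635,330),np.array([274.8,295.2])),fs_p=(S(497,288),T(397,485)),fs_m=(S(467,219),T(512,420)),fs_mm=(S(434,157),T(606,366)),
 A=(S(308,410),T(166,335)),Cc=(S(265,334),T(260,258)),E=(S(197,268),T(348,152)),G=(S(138,208),T(432,62)),B=(S(250,370),T(195,265)),D=(S(155,303),T(270,146)),F=(S(66,243),T(343,28)),
 rl=(S(110,570),T(27,203)),rr=(S(30,238),np.array([330,157.])),scr=(S(141,540),T(56,223)),kscr1=(S(401,48),T(684,274)),kscr2=(S(408,67),T(652,293)))
for k,v in P.items():
    p,e=tri(*v); print(k,p.round(4),"gap",round(e,4))
E
```

```text
pivot [ 0.5115 -0.0354  0.1116] gap 0.0022
knob [ 0.4699 -0.0151  0.1246] gap 0.0031
fs_p [ 0.5395 -0.0853  0.0707] gap 0.0005
fs_m [ 0.5649 -0.1307  0.0685] gap 0.0022
fs_mm [ 0.588  -0.1677  0.071 ] gap 0.0015
A [0.5994 0.007  0.0681] gap 0.0019
Cc [ 0.6299 -0.0303  0.0709] gap 0.0025
E [ 0.6733 -0.0652  0.0698] gap 0.0044
G [ 0.7124 -0.099   0.0687] gap 0.003
B [ 0.6274 -0.0045  0.0734] gap 0.0006
D [ 0.6781 -0.0335  0.0737] gap 0.0024
F [ 0.7293 -0.0623  0.0725] gap 0.004
rl [0.6661 0.0733 0.022 ] gap 0.0025
rr [ 0.776  -0.1172  0.0214] gap 0.0008
scr [0.6564 0.0597 0.0282] gap 0.0012
kscr1 [ 0.6136 -0.1951  0.1106] gap 0.0029
kscr2 [ 0.6068 -0.1829  0.1094] gap 0.0024
```

Heights match the text (stakes 0.07, knob 0.125, knob-pivot 46 mm). I'll fit the rack pose and move the short blank first.

```bash
cat > fit.py <<'E'
from h import *
W=dict(pivot=[.5115,-.0354],fs_p=[.5395,-.0853],fs_m=[.5649,-.1307],C=[.6299,-.0303],E=[.6733,-.0652],B=[.6274,-.0045],D=[.6781,-.0335],F=[.7293,-.0623],k=[.6102,-.189])
M=dict(pivot=[.012,.086],fs_p=[None,.026],fs_m=[None,-.026],C=[None,.026],E=[None,-.026],B=[.122,.052],D=[.152,0],F=[.182,-.052],k=[.019,-.097])
def res(v):
    x,y,t,b=v; c,s=np.cos(t),np.sin(t); r=[]
    for k,(px,py) in W.items():
        X=c*(px-x)+s*(py-y); Y=-s*(px-x)+c*(py-y)
        if k in"BDF": X-=b
        mx,my=M[k]; r.append(Y-my); r.append(0 if mx is None else X-mx)
    return np.array(r)
s=least_squares(res,[.5412,-.1124,np.radians(30),.006],loss="soft_l1",f_scale=.002)
print(s.x,np.degrees(s.x[2])); print((res(s.x).reshape(-1,2)*1000).round(1).tolist())
np.save("rack.npy",s.x)
E
python3 fit.py
cat >> h.py <<'E'
import os
if os.path.exists("rack.npy"):
    rx,ry,rt,_=np.load("rack.npy"); RY=np.degrees(rt)
    def rk(x,y,z): return [rx+np.cos(rt)*x-np.sin(rt)*y, ry+np.sin(rt)*x+np.cos(rt)*y, z]
def byaw(p,yaw):
    best=None
    for k in(-360,-180,0,180,360):
        y=yaw+k
        if not -200<y<=200: continue
        q=robot.inverse_kinematics(list(p),[180,0,y])
        if q is not None and (best is None or abs(q[6])<best[0]): best=(abs(q[6]),y)
    return [180,0,best[1]]
def blanks(n="top",zs=(.024,)):
    "rects (u,v), world xyyaw/len at top-face heights"
    im=vision.grab_frame(n)[:,:,::-1].copy(); hsv=cv2.cvtColor(im,cv2.COLOR_BGR2HSV)
    m=cv2.inRange(hsv,(6,120,80),(17,255,255)); m=cv2.morphologyEx(m,cv2.MORPH_OPEN,np.ones((3,3))); out=[]
    for c in cv2.findContours(m,cv2.RETR_EXTERNAL,cv2.CHAIN_APPROX_NONE)[0]:
        if 250<cv2.contourArea(c)<1500:
            b=cv2.boxPoints(cv2.minAreaRect(c)); o=[]
            for z in zs:
                w=np.array([atz(n,p,z) for p in b]); e=[np.linalg.norm(w[0]-w[1]),np.linalg.norm(w[1]-w[2])]; k=int(np.argmax(e)); d=w[k+1]-w[k]
                o.append([*w.mean(0).round(4)[:2],round(np.degrees(np.arctan2(d[1],d[0]))%180,1),round(e[k],3)])
            out.append((b.mean(0).round(),o))
    return out
def carry(src,yaw,zs,dst,dyaw,zd,hi=.19):
    o=byaw([*src,zs],yaw); fingers.gripper_to(.5,60)
    robot.move_to([*src,hi],o); robot.line_to([*src,zs],velocity=.15)
    fingers.gripper_to(0,60); g=robot.current_finger_gap(); print("gap mm",g*85,"t",robot.current_time_s())
    if g*85<15: robot.line_to([*src,hi]); return False
    robot.line_to([*src,hi],velocity=.2); o=byaw([*dst,zd],dyaw); robot.move_to([*dst,hi],o)
    hit=robot.line_to([*dst,zd+.002],velocity=.12,f_stop=15); print("hit",hit,robot.current_tool_pos(),"gap",robot.current_finger_gap()*85)
    fingers.gripper_to(.5); robot.line_to([*dst,hi],velocity=.2); return True
E
python3 - <<'E'
from h import *
print(robot.current_eef_rot(),robot.current_tool_pos())
src=[.601,-.0749]; d=rk(.062,.052,0)[:2]
print("src in rack",rk(0,0,0),byaw([*src,.053],30.6),byaw([*d,.053],RY))
pin=rk(-.01,-.097,0); 
for a in(0,45,90): 
    c=np.radians(RY+a); g=[pin[0]-.1*np.sin(c),pin[1]+.1*np.cos(c),.09]; print(a,g,[ (y,None if (q:=robot.inverse_kinematics(g,[180,0,y])) is None else np.round(q[6])) for y in (RY+a+90-360,RY+a+90-180,RY+a+90)])
E
```

```text
[ 0.54372897 -0.11378015  0.53963316  0.00467725] 30.918702613684527
[[-2.2, 0.6], [0.6, 0.0], [0.6, 0.0], [1.3, 0.0], [1.1, 0.0], [-1.2, 1.3], [-0.2, -0.2], [0.8, -1.0], [-1.7, -0.6]]
[-1.79998806e+02  8.55850520e-04  1.42586911e+01] [ 0.13546341 -0.53304551  0.21498626]
src in rack [np.float64(0.5437289683840801), np.float64(-0.11378014935266434), 0] [180, 0, 30.6] [180, 0, np.float64(30.918702613684527)]
0 [np.float64(0.5336085321481906), np.float64(-0.11634467082757799), 0.09] [(np.float64(-239.08129738631547), np.float64(24.0)), (np.float64(-59.08129738631547), np.float64(-145.0)), (np.float64(120.91870261368453), np.float64(24.0))]
45 [np.float64(0.48799551526416207), np.float64(-0.1778045525961462), 0.09] [(np.float64(-194.08129738631547), np.float64(80.0)), (np.float64(-14.08129738631547), np.float64(-93.0)), (np.float64(165.91870261368453), np.float64(80.0))]
90 [np.float64(0.49920094088456707), np.float64(-0.25351652531469726), 0.09] [(np.float64(-149.08129738631547), np.float64(117.0)), (np.float64(30.91870261368453), np.float64(-41.0)), (np.float64(210.91870261368453), np.float64(117.0))]
```

```bash
python3 - <<'E'
from h import *
print(carry([.601,-.0749],30.6,.054,rk(.062,.052,0)[:2],RY,.054))
q=rk(.3,-.3,0); 
for n,o in blanks(zs=(.024,.052)): print(n,o)
E
```

```text
gap mm -0.2795606154235308 t 5.9083
False
[431. 249.] [[np.float64(0.5747), np.float64(-0.3253), np.float64(117.5), np.float64(0.139)], [np.float64(0.5699), np.float64(-0.3185), np.float64(117.5), np.float64(0.135)]]
[413. 216.] [[np.float64(0.6437), np.float64(-0.2914), np.float64(121.2), np.float64(0.186)], [np.float64(0.6368), np.float64(-0.2856), np.float64(121.2), np.float64(0.181)]]
[607. 182.] [[np.float64(0.7195), np.float64(-0.7058), np.float64(129.0), np.float64(0.105)], [np.float64(0.7102), np.float64(-0.6872), np.float64(129.0), np.float64(0.101)]]
```

```bash
python3 - <<'E'
from h import *
print(robot.current_tool_pos(),robot.tip_reach,robot.current_finger_gap())
snap("side","s2",(180,120,470,340),2.7)
E
```

```text
[ 0.60010593 -0.07504644  0.18859242] 0.017 -0.002778457575672218
```

View pics/s2.png

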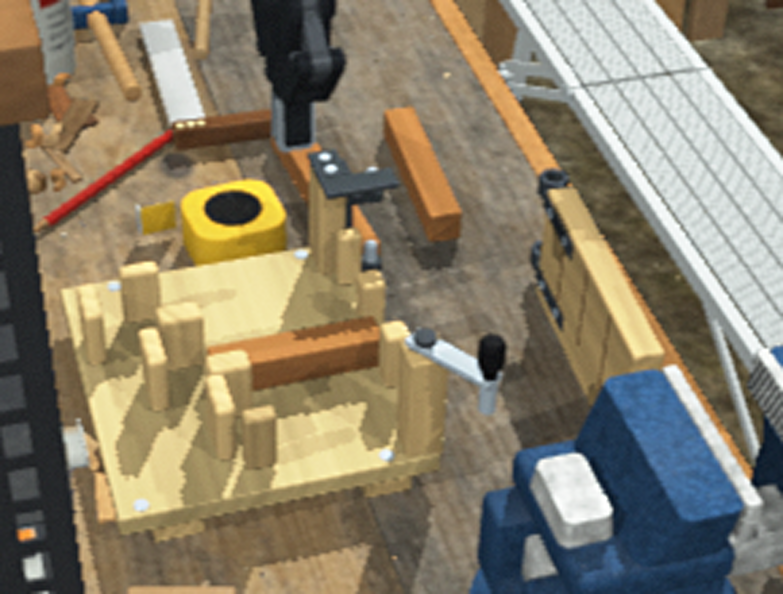

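```bash
python3 - <<'E'
from h import *
p=np.array(robot.current_tool_pos()); print(p,robot.current_eef_rot(),proj("side",p-[0,0,.017]),proj("top",p-[0,0,.017]), robot.current_joint_positions())
cam=ray("side",[0,0])[0]; print("cams",cam,ray("top",[0,0])[0])
snap("top","t2",(200,100,500,325),2.6)
E
```

```text
[ 0.60011953 -0.07502264  0.18860545] [-1.79913782e+02  1.27392246e-01  3.06033338e+01] [[288.52210981 190.04283117]] [[307.50718812 220.02553124]] [ 28.43535493  29.2797166  -35.31693717  78.70330632  16.82095795
  77.41438551 -66.49007134]
cams [0.38500465 0.67258935 0.75146357] [ 0.41852545 -0.10380492  0.93173565]
```

View pics/t2.png

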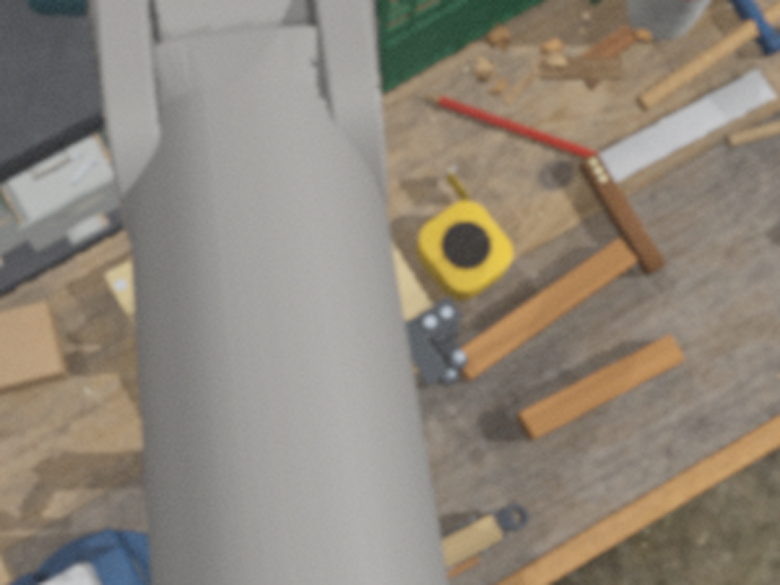

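The tip shows about 15 px higher in the side view than predicted. I'll check the tool against the cameras at an open place.

```bash
python3 - <<'E'
from h import *
robot.move_to([.47,-.32,.10],[180,0,30]); robot.pause(.3)
p=np.array(robot.current_tool_pos()); t=p-[0,0,.017]; u=proj("side",t)[0]; v=proj("top",t)[0]; print(p,u,v,robot.current_finger_gap())
a=snap("side");b=snap("top")
f=lambda im,c:cv2.resize(cv2.drawMarker(im.copy(),tuple(int(round(x)) for x in c),(0,0,255),0,6)[int(c[1])-70:int(c[1])+50,int(c[0])-60:int(c[0])+60],None,fx=3.3,fy=3.3,interpolation=cv2.INTER_CUBIC)
cv2.imwrite("pics/tip.png",np.hstack([f(a,u),f(b,v)])); print([int(u[0])-60,int(u[1])-70],[int(v[0])-60,int(v[1])-70])
E
```

```text
[ 0.47100436 -0.31897757  0.10034502] [388.11613157 164.23103805] [437.22659554 297.06168192] -0.002364755765416343
[328, 94] [377, 227]
```

View pics/tip.png

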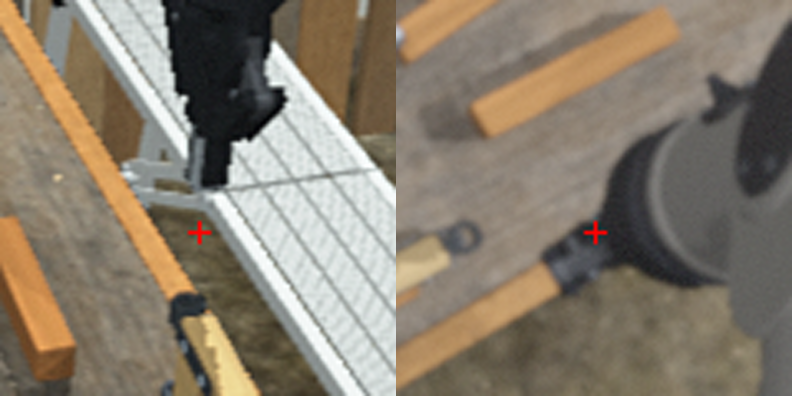

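```bash
python3 - <<'E'
from h import *
for v in([432,309],[428,311],[437,304]): print(tri(np.array([391,150.5]),np.array(v)))
print(robot.current_eef_rot(),robot.current_joint_positions())
for l in(.0,):pass
# jacobian px/mm side & top
for d in np.eye(3)*.01: print(proj("side",[.471,-.319,.083]+d)-proj("side",[.471,-.319,.083]),proj("top",[.471,-.319,.083]+d)-proj("top",[.471,-.319,.083]))
E
```

```text
(array([ 0.45679067, -0.29617925,  0.12985012]), np.float64(0.01973037874216498))
(array([ 0.45455765, -0.28742286,  0.13558441]), np.float64(0.02270767582124685))
(array([ 0.46190001, -0.30778973,  0.12218005]), np.float64(0.011501686470670016))
[ 1.79990538e+02 -1.19567047e-02  3.00623534e+01] [ 55.69369662  28.68299568 -32.63677888  92.2291106   16.7314443
  64.00887381 -41.07404924]
[[-5.15152386 -0.78830587]] [[-0.25418516 -5.29034831]]
[[-0.79319214  2.86705671]] [[-5.27892382 -0.00679689]]
[[ 0.50841977 -4.35201489]] [[ 1.33846205 -0.32994923]]
```

```bash
python3 - <<'E'
from h import *
robot.move_to([.64,-.39,.10],[180,0,30]); 
print(robot.line_to([.64,-.39,.012],velocity=.04,f_stop=6)); p=np.array(robot.current_tool_pos()); print(p, robot.current_contact_force(),robot.current_time_s())
t=p-[0,0,.017]; u=proj("side",t)[0]; v=proj("top",t)[0]; print(u,v)
a=snap("side");b=snap("top")
f=lambda im,c:cv2.resize(cv2.drawMarker(im.copy(),tuple(int(round(x)) for x in c),(0,0,255),0,6)[int(c[1])-70:int(c[1])+50,int(c[0])-60:int(c[0])+60],None,fx=3.3,fy=3.3,interpolation=cv2.INTER_CUBIC)
cv2.imwrite("pics/tip2.png",np.hstack([f(a,u),f(b,v)])); print([int(u[0])-60,int(u[1])-70],[int(v[0])-60,int(v[1])-70])
robot.line_to([.64,-.39,.06])
E
```

```text
False
[ 0.64014074 -0.39011576  0.01227788] [0.31117344 0.93271676 1.2442523 ] 11.7583
[311.01054541 168.27128906] [456.1717981  220.94357759]
[251, 98] [396, 150]
```

View pics/tip2.png

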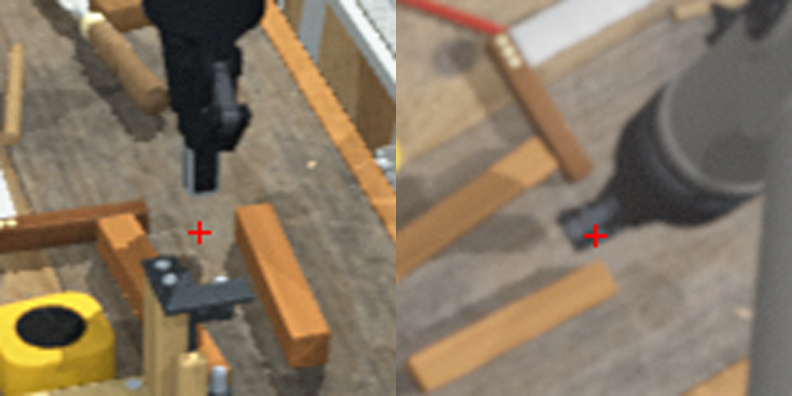

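```bash
python3 - <<'E'
from h import *
robot.line_to([.64,-.39,.014])
try: print(robot.line_to([.64,-.39,-.025],velocity=.03,f_stop=5))
except Exception as e: print(e)
p=np.array(robot.current_tool_pos()); print(p, robot.current_contact_force(),robot.current_time_s(),robot.current_joint_positions())
a=snap("side");b=snap("top"); t=[.64,-.39,0]; u=proj("side",t)[0]; v=proj("top",t)[0]
f=lambda im,c:cv2.resize(cv2.drawMarker(im.copy(),tuple(int(round(x)) for x in c),(0,0,255),0,6)[int(c[1])-70:int(c[1])+50,int(c[0])-60:int(c[0])+60],None,fx=3.3,fy=3.3,interpolation=cv2.INTER_CUBIC)
cv2.imwrite("pics/tip3.png",np.hstack([f(a,u),f(b,v)])); print([int(u[0])-60,int(u[1])-70],[int(v[0])-60,int(v[1])-70])
robot.line_to([.64,-.39,.06])
E
```

```text
True
[ 0.6396996  -0.38986845 -0.01598166] [-0.08621876  0.74028545  4.14012953] 13.7167 [ 43.64116741  54.75427251 -28.3218357   62.76394042  24.69802394
  68.02286576 -43.42370479]
[251, 96] [396, 150]
```

View pics/tip3.png

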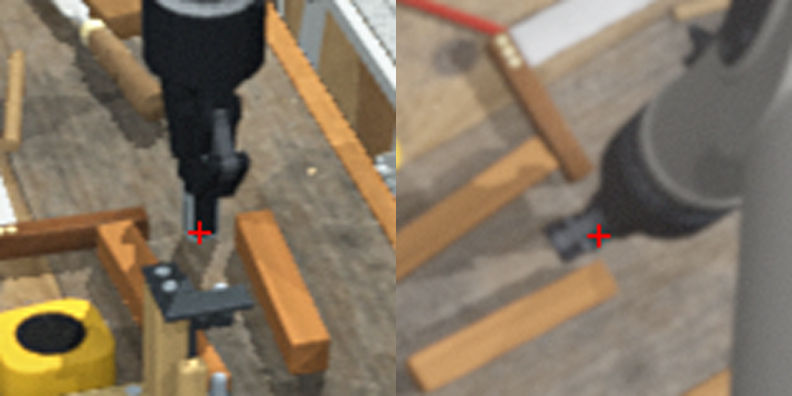

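The bench contact at reported z = -16 mm says the tool frame isn't where stated: it stands about 33 mm higher. I'll measure the fingers with open jaws, closing axis across both views.

```bash
python3 - <<'E'
from h import *
fingers.gripper_to(.6,40)
robot.move_to([.64,-.39,.02],[180,0,-50]); robot.line_to([.64,-.39,.0],velocity=.05); robot.pause(.2)
p=np.array(robot.current_tool_pos()); print(p,robot.current_eef_rot(),robot.current_finger_gap(),robot.current_contact_force(),robot.current_joint_positions())
a=snap("side");b=snap("top")
cv2.imwrite("pics/a.png",a);cv2.imwrite("pics/b.png",b)
f=lambda im,x,y:cv2.resize(im[y:y+90,x:x+65],None,fx=6.1,fy=6.1,interpolation=cv2.INTER_CUBIC)
cv2.imwrite("pics/tip4.png",np.hstack([f(a,280,100),f(b,425,180)]))
E
```

```text
[ 6.40353742e-01 -3.90174629e-01  5.10629636e-04] [-1.79978669e+02 -4.99595624e-02 -5.00011262e+01] 0.6007652541518412 [ 0.29615568  0.92186762 -0.13034078] [  36.51390894   51.46403957  -13.15283655   62.53674041   11.1409627
   67.0819871  -116.14590215]
```

View pics/tip4.png

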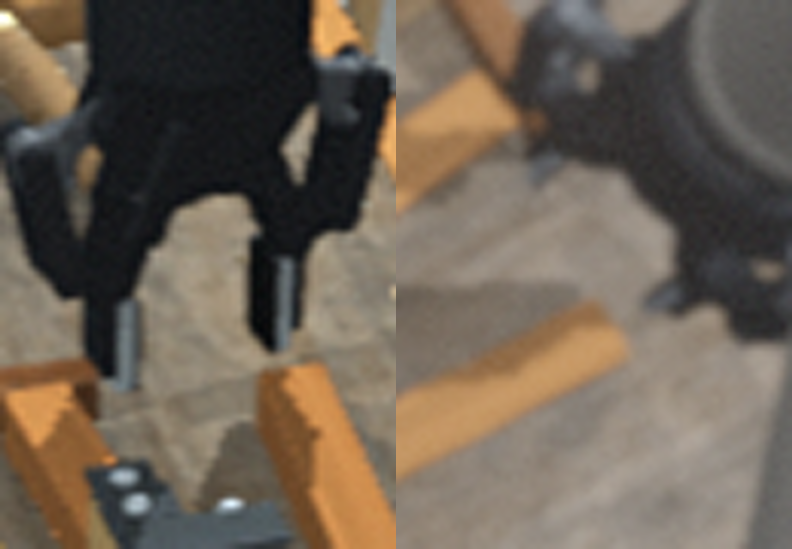

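```bash
python3 - <<'E'
from h import *
S=lambda x,y:np.array([x/6.1+280,y/6.1+100]); T=lambda x,y:np.array([(x-396)/6.1+425,y/6.1+180])
L=tri(S(113,383),T(540,185));R=tri(S(278,347),T(657,307)); print(L,R,(L[0]+R[0])/2,np.linalg.norm(L[0]-R[0]))
for z in(-.017,.0,.01,.016,.02,.03): print(z,proj("side",[.6404,-.3902,z]),proj("top",[.6404,-.3902,z]))
E
```

```text
(array([ 0.65974444, -0.36791486,  0.01963096]), np.float64(0.004441266434297637)) (array([ 0.61336787, -0.40599285,  0.01922712]), np.float64(0.001715837922725673)) [ 0.63655616 -0.38695386  0.01942904] 0.060007356778012486
-0.017 [[310.81638161 172.93745901]] [[454.56086956 222.12021955]]
0.0 [[310.9364275  166.40584086]] [[456.84709298 220.32075538]]
0.01 [[311.00799276 162.51202159]] [[458.22966957 219.23254282]]
0.016 [[311.05127528 160.15704791]] [[459.07309706 218.56868926]]
0.02 [[311.0802748  158.57920328]] [[459.64128753 218.12147209]]
0.03 [[311.15328443 154.60679707]] [[461.08287158 216.98681533]]
```

The tool's xy agrees; only z is off by a constant +33 mm (closed tip at reported z + 16 mm). I'll apply that and retry.

```bash
sed -i 's/def carry(src,yaw,zs,dst,dyaw,zd,hi=.19):/DZ=-.033\ndef carry(src,yaw,zs,dst,dyaw,zd,hi=.2):\n    zs+=DZ; zd+=DZ; hi+=DZ/' h.py
python3 - <<'E'
from h import *
fingers.gripper_to(.5,60)
robot.line_to([.64,-.39,.15],velocity=.2)
print(carry([.601,-.0749],30.6,.053,rk(.063,.052,0)[:2],RY,.053)); print(robot.current_time_s())
robot.move_to([.35,-.40,.18],[180,0,30])
print(*blanks(zs=(.024,.052)),sep="\n"); snap("top","t5",(220,150,500,360),2.8);print(robot.current_time_s())
E
```

```text
gap mm 22.18523252507013 t 21.0667
hit False [ 0.57180497 -0.03676216  0.02250999] gap 22.601347306162065
True
24.825
(array([430., 248.], dtype=float32), [[np.float64(0.5749), np.float64(-0.3253), np.float64(117.4), np.float64(0.139)], [np.float64(0.5701), np.float64(-0.3184), np.float64(117.4), np.float64(0.135)]])
(array([291., 248.], dtype=float32), [[np.float64(0.5763), np.float64(-0.0345), np.float64(31.3), np.float64(0.111)], [np.float64(0.5714), np.float64(-0.0366), np.float64(31.3), np.float64(0.107)]])
(array([410., 218.], dtype=float32), [[np.float64(0.6408), np.float64(-0.2846), np.float64(125.8), np.float64(0.173)], [np.float64(0.6339), np.float64(-0.279), np.float64(125.8), np.float64(0.168)]])
(array([606., 183.], dtype=float32), [[np.float64(0.7172), np.float64(-0.7044), np.float64(127.4), np.float64(0.109)], [np.float64(0.708), np.float64(-0.6859), np.float64(127.4), np.float64(0.106)]])
26.4917
```

```bash
python3 - <<'E'
from h import *
print(carry([.5749,-.3253],117.4,.024,rk(.077,0,0)[:2],RY,.053)); print(robot.current_time_s())
robot.move_to([.35,-.40,.18],[180,0,30])
B=blanks(zs=(.024,.052)); print(*B,sep="\n")
for n,o in B:
    x,y,w,l=o[0]
    if .155<l<.19 and y<-.2:
        print(carry([x,y],w,.024,rk(.092,-.052,0)[:2],RY,.053)); break
robot.move_to([.35,-.40,.18],[180,0,30]); print("after",*blanks(zs=(.024,.052)),sep="\n"); print(robot.current_time_s())
snap("top","t6",(220,150,500,360),2.8); print(rk(.063,.052,0),rk(.077,0,0),rk(.092,-.052,0))
E
```

```text
gap mm 22.45453439497313 t 29.3
hit False [ 0.61069838 -0.07415397  0.02301119] gap 22.429890389266834
True
34.475
(array([291., 248.], dtype=float32), [[np.float64(0.576), np.float64(-0.0347), np.float64(31.3), np.float64(0.112)], [np.float64(0.5712), np.float64(-0.0369), np.float64(31.3), np.float64(0.109)]])
(array([311., 229.], dtype=float32), [[np.float64(0.6172), np.float64(-0.076), np.float64(30.5), np.float64(0.142)], [np.float64(0.6111), np.float64(-0.0769), np.float64(30.5), np.float64(0.138)]])
(array([413., 216.], dtype=float32), [[np.float64(0.6439), np.float64(-0.2914), np.float64(121.0), np.float64(0.186)], [np.float64(0.6369), np.float64(-0.2856), np.float64(121.0), np.float64(0.18)]])
(array([606., 182.], dtype=float32), [[np.float64(0.7176), np.float64(-0.7039), np.float64(128.1), np.float64(0.11)], [np.float64(0.7084), np.float64(-0.6854), np.float64(128.1), np.float64(0.106)]])
gap mm 22.760120876907813 t 39.1
hit True [ 0.64863821 -0.1118592   0.03828547] gap 22.342080276687284
True
after
(array([291., 248.], dtype=float32), [[np.float64(0.5756), np.float64(-0.03
[... 238 characters left out ...]
)], [np.float64(0.6111), np.float64(-0.0772), np.float64(30.1), np.float64(0.138)]])
(array([606., 182.], dtype=float32), [[np.float64(0.7175), np.float64(-0.704), np.float64(128.4), np.float64(0.11)], [np.float64(0.7083), np.float64(-0.6855), np.float64(128.4), np.float64(0.106)]])
(array([324., 203.], dtype=float32), [[np.float64(0.6729), np.float64(-0.1044), np.float64(29.2), np.float64(0.181)], [np.float64(0.6651), np.float64(-0.1043), np.float64(29.2), np.float64(0.175)]])
45.3833
[np.float64(0.5710577853574552), np.float64(-0.03679875054207007), 0] [np.float64(0.6097870549981161), np.float64(-0.07421590801161848), 0] [np.float64(0.6493742218675307), np.float64(-0.11111924416504942), 0]
```

View pics/t6.png

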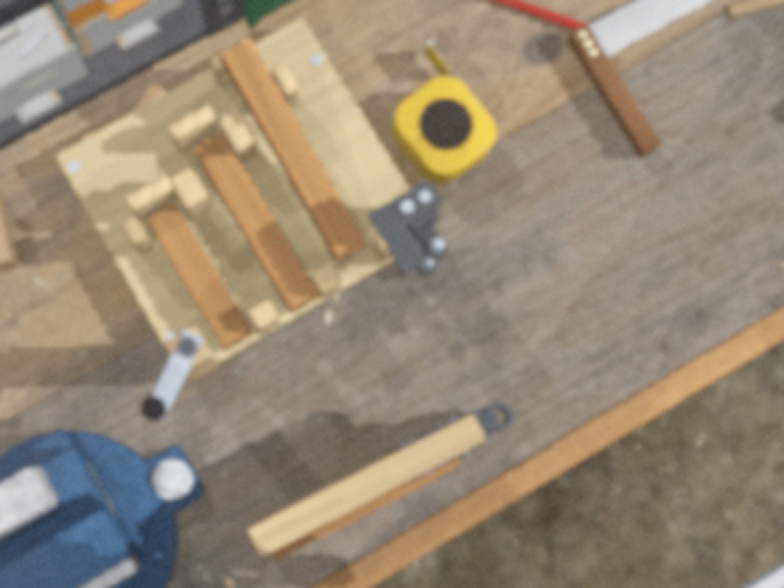

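The long blank went in about 14 mm too deep: the saw handle had joined its blob, so I gripped off-centre, and it now lies on the stop block. I'll regrip it and shift it forward.

```bash
python3 - <<'E'
from h import *
s=np.array([.6623,-.1043]); d=np.array([-.858,-.514])*.0155; o=byaw([*s,.03],RY)
robot.move_to([*s,.16],o); robot.line_to([*s,.060+DZ],velocity=.15); fingers.gripper_to(0,60); print(robot.current_finger_gap()*85)
robot.line_to([*s,.080+DZ],velocity=.08); robot.line_to([*(s+d),.080+DZ],velocity=.08)
print(robot.line_to([*(s+d),.052+DZ],velocity=.06,f_stop=12),robot.current_tool_pos()[2]-DZ)
fingers.gripper_to(.5); robot.line_to([*(s+d),.16]); robot.move_to([.35,-.40,.18],[180,0,30])
print(*[o for n,o in blanks(zs=(.052,))],sep="\n"); print(robot.current_time_s())
a=snap("side"); b=cv2.imread("pics/side0.png")
f=lambda im,x,y,w,h,k:cv2.resize(im[y:y+h,x:x+w],None,fx=k,fy=k,interpolation=cv2.INTER_CUBIC)
cv2.imwrite("pics/s3.png",f(a,200,165,260,140,3))
E
```

```text
22.74222535994631
False 0.05264572190512403
[[np.float64(0.5709), np.float64(-0.0368), np.float64(31.1), np.float64(0.108)]]
[[np.float64(0.611), np.float64(-0.0771), np.float64(30.7), np.float64(0.137)]]
[[np.float64(0.6488), np.float64(-0.1102), np.float64(31.6), np.float64(0.168)]]
[[np.float64(0.708), np.float64(-0.6859), np.float64(127.1), np.float64(0.106)]]
52.7083
```

View pics/s3.png

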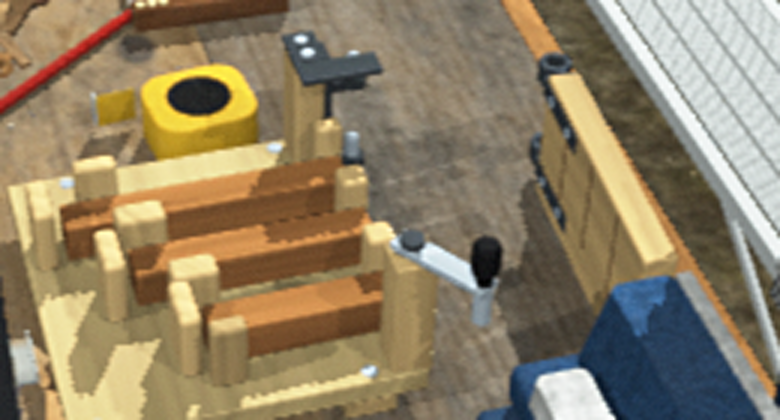

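```bash
python3 - <<'E'
from h import *
S=lambda x,y:np.array([x/3.8+195,y/3.8+165]); T=lambda x,y:np.array([x/5+235,y/5+165])
inv=lambda p:(np.array([[np.cos(rt),np.sin(rt)],[-np.sin(rt),np.cos(rt)]])@(np.array(p[:2])-[rx,ry])).round(4)
for n,a,b in(("up",S(467,69),T(708,358)),("low",S(463,172),T(693,396))):
    p,e=tri(a,b); print(n,p.round(4),e.round(4),inv(p))
print("atz up",atz("top",T(708,358),.1),atz("side",S(467,69),.1),"low",atz("top",T(693,396),.038),atz("side",S(463,172),.038)); print("exp",rk(-.01,-.097,0))
U=lambda x,y:np.array([x/2.8+220,y/2.8+150]); V=lambda x,y:np.array([x/3+200,y/3+165])
c=np.array([atz("top",U(*q),.09) for q in((248,533),(265,555),(475,415),(487,437))]); fe=c[:2].mean(0);he=c[2:].mean(0)
print("corners",c.round(4).tolist(),"len",np.linalg.norm(fe-he),"thick",np.linalg.norm(c[0]-c[1]),np.linalg.norm(c[2]-c[3]))
d=(fe-he)[:2]; print("gate yaw",np.degrees(np.arctan2(d[1],d[0]))-90,"centre",(fe+he)/2)
print("barrel",atz("top",U(495,417),.088),tri(V(556,64),U(495,417)))
for a,b in((V(655,262),U(260,556)),(V(680,249),U(248,533))): print("free corner",tri(a,b))
print("vise bolt", tri(V(570,385),U(15,490)))
E
```

```text
up [ 0.5838 -0.2051  0.0972] 0.0027 [-0.0125 -0.0989]
low [ 0.5826 -0.2061  0.0336] 0.0013 [-0.0141 -0.0992]
atz up [ 0.58465674 -0.20465516  0.1       ] [ 0.58156773 -0.20105798  0.1       ] low [ 0.58117285 -0.20568189  0.038     ] [ 0.58208848 -0.20086233  0.038     ]
exp [np.float64(0.5849906637599385), np.float64(-0.2021343937029494), 0]
corners [[0.3906, -0.0755, 0.09], [0.3764, -0.0869, 0.09], [0.4683, -0.2278, 0.09], [0.4537, -0.2354, 0.09]] len 0.1691611488807258 thick 0.018100902321149047 0.016502094816421897
gate yaw 27.265321159698942 centre [ 0.42225635 -0.15638665  0.09      ]
barrel [ 0.46711851 -0.24147676  0.088     ] (array([ 0.46592422, -0.2417078 ,  0.08691677]), np.float64(0.002512587500636388))
free corner (array([ 0.38057533, -0.08318089,  0.0833602 ]), np.float64(0.010233032648692061))
free corner (array([ 0.38247517, -0.07602217,  0.10092927]), np.float64(0.01691784340120959))
vise bolt (array([0.41611412, 0.07021603, 0.1348923 ]), np.float64(0.004279131166982909))
```

Gate found: centre (0.422,-0.156), yaw about 27°, barrel top at z 0.087 (0.088 expected). The pins are at about (0.583,-0.204). I'll grip the gate and bring it to a pre-insert pose, then compare barrel and pins in both views.

```bash
cat >> h.py <<'E'
def gpose(H,g,dz,r=.09):
    "tool pose for hinge axis at H (world xy), gate yaw g (deg), underside dz above bench"
    t=np.radians(g); y=g+90; y=y-360 if y>190 else y
    return [H[0]-r*np.sin(t),H[1]+r*np.cos(t),.075+dz+DZ],[180,0,y]
E
python3 - <<'E'
from h import *
H=[.4672,-.2432]; g=27.3
fingers.gripper_to(.6,80)
p,o=gpose(H,g,.1); robot.move_to(p,o)
p,o=gpose(H,g,0); print(robot.line_to(p,velocity=.12,f_stop=10)); fingers.gripper_to(0,80); print(robot.current_finger_gap()*85,robot.current_tool_pos(),robot.current_eef_rot())
p,o=gpose(H,g,.15); print(robot.line_to(p,velocity=.12)); print(robot.current_finger_gap()*85,robot.current_contact_force())
Hp=rk(-.070,-.097,0); p,o=gpose(Hp,RY+90,.15); robot.move_to(p,o)
p,o=gpose(Hp,RY+90,.038); print(robot.line_to(p,velocity=.1,f_stop=12)); robot.pause(.3)
print(robot.current_tool_pos(),p,robot.current_eef_rot(),robot.current_time_s())
a=snap("side");b=snap("top"); cv2.imwrite("pics/a1.png",a);cv2.imwrite("pics/b1.png",b)
f=lambda im,x,y:cv2.resize(im[y:y+90,x:x+60],None,fx=6.6,fy=6.6,interpolation=cv2.INTER_CUBIC)
u=proj("side",[Hp[0],Hp[1],.1])[0];v=proj("top",[Hp[0],Hp[1],.1])[0]; print(u,v)
x0,y0,x1,y1=int(u[0])-42,int(u[1])-40,int(v[0])-40,int(v[1])-60; print(x0,y0,x1,y1)
cv2.imwrite("pics/hinge.png",np.hstack([f(a,x0,y0),f(b,x1,y1)]))
E
```

```text
False
19.192058970160332 [ 0.42631259 -0.16367661  0.04278302] [1.79998450e+02 7.94868520e-02 1.17280883e+02]
False
18.741934929857134 [ 0.45284433 -0.95156965 -2.27755082]
False
[ 0.45647793 -0.27931875  0.08031085] [np.float64(0.4563060794468814), np.float64(-0.2792075911205712), 0.07999999999999999] [-1.79968045e+02  1.07370707e-02 -1.49087385e+02] 59.7917
[347.73944562 177.29589244] [392.20775795 263.14922936]
305 137 352 203
```

View pics/hinge.png

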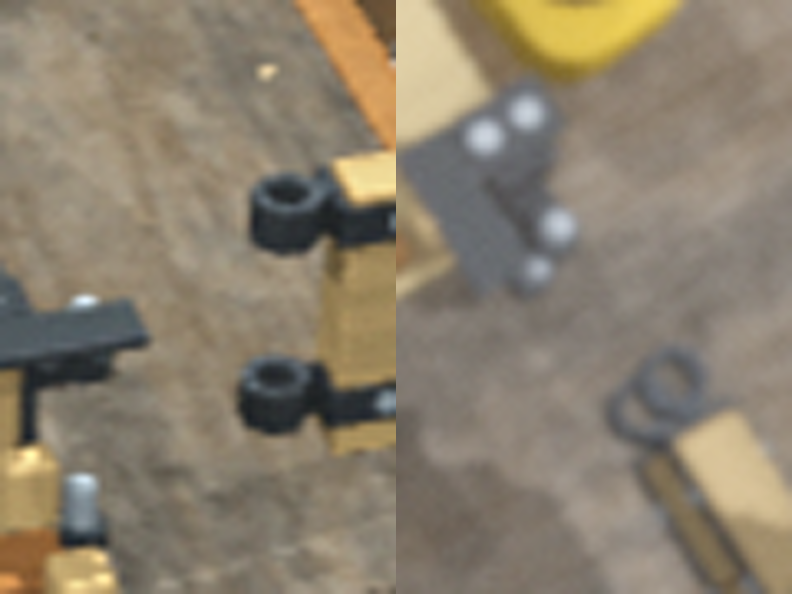

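```bash
python3 - <<'E'
from h import *
S=lambda x,y:np.array([x/6.6+305,y/6.6+137]); T=lambda x,y:np.array([(x-396)/6.6+352,y/6.6+203])
Q=dict(bu=(S(287,187),T(672,378),.126),bl=(S(275,371),T(640,409),.064),pu=(S(85,302),T(558,228),.099),pl=(S(82,479),T(537,269),.037))
R={}
for k,(a,b,z) in Q.items():
    R[k]=(atz("side",a,z)[:2],atz("top",b,z)[:2]); print(k,R[k][0].round(4),R[k][1].round(4),"tri",[x.round(4) for x in tri(a,b)])
c,s=np.cos(rt),np.sin(rt); M=np.array([[c,s],[-s,c]])
for u,w in(("bu","pu"),("bl","pl")):
    for i in(0,1): print(u,("side","top")[i],"rack-frame move",(M@(R[w][i]-R[u][i])).round(4))
    d=tri(*Q[w][:2])[0]-tri(*Q[u][:2])[0]; print("  tri",(M@d[:2]).round(4),d[2].round(4))
E
```

```text
bu [ 0.5336 -0.2332] [ 0.5352 -0.232 ] tri [array([ 0.5343, -0.2319,  0.1269]), np.float64(0.0017)]
bl [ 0.5335 -0.2328] [ 0.5349 -0.2321] tri [array([ 0.5341, -0.232 ,  0.0647]), np.float64(0.0014)]
pu [ 0.5822 -0.2036] [ 0.583  -0.2046] tri [array([ 0.5828, -0.2048,  0.0982]), np.float64(0.0007)]
pl [ 0.5818 -0.2044] [ 0.5823 -0.2053] tri [array([ 0.5822, -0.2054,  0.0361]), np.float64(0.0004)]
bu side rack-frame move [0.0569 0.0005]
bu top rack-frame move [ 0.0551 -0.001 ]
  tri [ 0.0556 -0.0016] -0.0288
bl side rack-frame move [ 0.056  -0.0004]
bl top rack-frame move [ 0.0544 -0.0014]
  tri [ 0.055  -0.0019] -0.0285
```

```bash
python3 - <<'E'
from h import *
p=np.array(robot.current_tool_pos()); c,s=np.cos(rt),np.sin(rt)
d=np.array([c*.0556+s*.001,s*.0556-c*.001,0]); p[2]=.08
print("block",robot.line_to(list(p+d),velocity=.06,f_stop=8)); robot.pause(.2); print(robot.current_tool_pos()-(p+d),robot.current_contact_force())
q=p+d-[0,0,.0275]
print("stop",robot.line_to(list(q),velocity=.025,f_stop=8)); robot.pause(.2); print((robot.current_tool_pos()-q).round(4),robot.current_contact_force(),robot.current_torque(),robot.current_time_s())
E
```

```text
block False
[-3.76313360e-04 -4.75430788e-04 -6.02449299e-05] [-0.11365171 -0.17552201 -3.68731374]
stop False
[0.0002 0.     0.0002] [-0.94466907  0.62252438 -0.53058625] [0.11527271 0.1033278  0.12037192] 62.6167
```

```bash
python3 - <<'E'
from h import *
q=np.array(robot.current_tool_pos())
print(robot.line_to(list(q-[0,0,.003]),velocity=.01,f_stop=12),robot.current_contact_force())
fingers.gripper_to(.45); robot.pause(.2); robot.line_to(list(q+[0,0,.12]),velocity=.2)
fingers.gripper_to(0)
# numeric check of barrel height: save both pictures
a=snap("side");b=snap("top"); cv2.imwrite("pics/a2.png",a);cv2.imwrite("pics/b2.png",b)
for n in("side","top"): print(n,[(round(d['p'],2),np.round(d['rect'],1)) for d in recognise("gate",n)][:2])
# expected projection of the hung gate
pin=np.array([.5835,-.204]); g=np.radians(RY+90)
def gw(x,y,z): return [pin[0]+np.cos(g)*x-np.sin(g)*(y+.1),pin[1]+np.sin(g)*x+np.cos(g)*(y+.1),z]
for dz in(.01,.02,.03):
    P=np.array([gw(x,y,z+dz) for x in(-.01,.01) for y in(-.085,.085) for z in(0,.09)])
    for n in("side","top"): u=proj(n,P); print(dz,n,"centre",((u.min(0)+u.max(0))/2).round(1),"size",(u.max(0)-u.min(0)).round(1))
print(robot.current_time_s())
E
```

```text
False [-4.15533362 -1.87190337  7.40450485]
side [(0.77, array([366.4, 194.3, 100.2,  58.2]))]
top [(0.57, array([403.5, 280.3,  57. ,  85.6])), (0.55, array([313.4, 229.2,  45. ,  65.9]))]
0.01 side centre [368.1 193. ] size [91.9 59.1]
0.01 top centre [402.7 282.9] size [63.3 83.5]
0.02 side centre [368.5 188.8] size [92.5 59.5]
0.02 top centre [403.7 282.4] size [64.2 84.4]
0.03 side centre [369.  184.4] size [93.  59.8]
0.03 top centre [404.6 281.9] size [65.  85.4]
64.9833
```

Hung home: the seen gate box in the side view matches the 10 mm underside height. Now I'll swing it shut.

```bash
python3 - <<'E'
from h import *
pin=np.array([.583,-.204])
def pp(a,off,r=.12,z=.069+DZ):
    g=np.radians(RY+a); y=RY+a+90; y-=360*(y>180)
    return [pin[0]+np.cos(g)*-off-np.sin(g)*r,pin[1]+np.sin(g)*-off+np.cos(g)*r,z],[180,0,y]
p,o=pp(90,.06,z=.15); robot.move_to(p,o); print(robot.line_to(pp(90,.06)[0],velocity=.15,f_stop=10))
for a in range(85,4,-8):
    p,o=pp(a,.026); 
    if robot.line_to(p,o,velocity=.10,f_stop=25): print("stop at",a,robot.current_contact_force()); break
for a in(4,2,0,-2,-4,-6):
    p,o=pp(a,.026)
    if robot.line_to(p,o,velocity=.03,f_stop=8): break
print("end a",a,robot.current_contact_force(),robot.current_tool_pos(),robot.current_time_s())
p,o=pp(0,.08); robot.line_to(p,o,velocity=.15); robot.line_to([p[0],p[1],.17],velocity=.2)
for n in("side","top"): print(n,[(l,round(d['p'],2),np.round(d['rect'],1)) for l in("catch_knob","gate") for i in [vision.grab_frame(n)] for d in recognise(l,n)[:2]])
g=np.radians(RY)
def gw(x,y,z): return [pin[0]+np.cos(g)*x-np.sin(g)*(y+.1),pin[1]+np.sin(g)*x+np.cos(g)*(y+.1),z]
P=np.array([gw(x,y,z+.01) for x in(-.01,.01) for y in(-.085,.085) for z in(0,.09)])
for n in("side","top"): u=proj(n,P); print(n,"centre",((u.min(0)+u.max(0))/2).round(1),"size",(u.max(0)-u.min(0)).round(1))
E
```

```text
False
end a 0 [-1.99784308 -0.71396887  6.33229668] [ 0.4935565  -0.11843872  0.03553058] 70.875
side [('catch_knob', 0.64, array([350.5, 255.4,  34.6,  29.4])), ('gate', 0.78, array([336.1, 235.9,  44.5, 114.1])), ('gate', 0.62, array([284.8, 246.9, 164.3, 141.9]))]
top [('catch_knob', 0.72, array([281.1, 284. ,  21.9,  31.8])), ('catch_knob', 0.36, array([381.5, 191.6,  34.7,  50.6])), ('gate', 0.69, array([337.9, 263.5,  88.4,  60.7])), ('gate', 0.2, array([310.3, 228.4, 136.4, 148.8]))]
side centre [336.  237.8] size [ 44.5 103.7]
top centre [331.2 266. ] size [82.5 58. ]
```

```bash
python3 - <<'E'
from h import *
P=np.array([.5107,-.0346]); z=.136+DZ
def kp(t,z=z): r=np.radians(t); return [P[0]+.046*np.cos(r),P[1]+.046*np.sin(r),z],[180,0,t-90]
p,o=kp(106,.18); robot.move_to(p,o); print(robot.line_to(kp(106)[0],velocity=.12,f_stop=8),robot.current_tool_pos())
for t in range(114,196,6):
    p,o=kp(t)
    if robot.line_to(p,o,velocity=.06,f_stop=12): print("stop",t); break
print(t,robot.current_contact_force(),robot.current_tool_pos(),robot.current_time_s())
p,o=kp(t-12); robot.line_to(p,o,velocity=.06); robot.line_to([*p[:2],.18],velocity=.2); robot.move_to([.40,-.40,.2],[180,0,30])
a=snap("side");b=snap("top")
f=lambda im,x,y,w,h,k:cv2.resize(im[y:y+h,x:x+w],None,fx=k,fy=k,interpolation=cv2.INTER_CUBIC)
cv2.imwrite("pics/fin.png",np.hstack([f(a,255,165,120,170,3.3),f(b,260,160,120,170,3.3)]))
E
```

```text
False [0.49865832 0.00969339 0.10356856]
192 [-1.9041646   4.75485882  2.09135226] [ 0.46492715 -0.04203781  0.10293393] 78.8
```

View pics/fin.png

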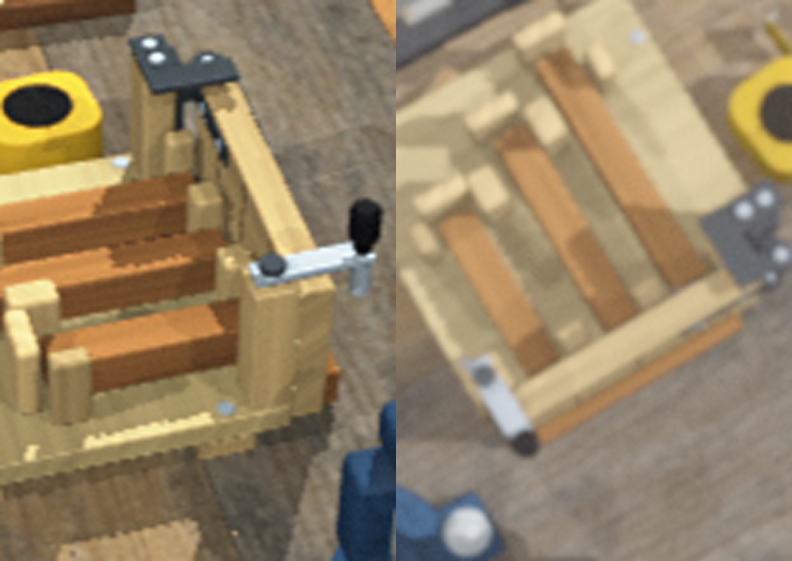

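The view shows the gate on its hinge and flush with the catch post, and the catch pointing to the front: pivot (484,374), knob (527,441), about 1.6 rad. The three blanks lie flat behind the gate.

```bash
python3 - <<'E'
from h import *
print([o for n,o in blanks(zs=(.052,))],robot.current_time_s()); print(workorder.close_job())
E
```

```text
[[[np.float64(0.5712), np.float64(-0.0369), np.float64(31.4), np.float64(0.108)]], [[np.float64(0.6118), np.float64(-0.077), np.float64(30.3), np.float64(0.137)]], [[np.float64(0.6498), np.float64(-0.11), np.float64(30.9), np.float64(0.166)]], [[np.float64(0.708), np.float64(-0.6858), np.float64(127.7), np.float64(0.106)]]] 81.2333
the job is handed in; nothing more can be done
None
```

I handed the job in at about 81 s: the three blanks present (short, mid, long) lie flat in their own rows, the gate is hung fully home and shut, and the catch is turned across its front; no verdict came back.

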